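# Unlock the tube rocker: draw the red transport pin and park it in the side notch

## Task

The tube rocker is still locked for transport. Draw the red-knobbed pin straight up out of its bore and park it upright in the open notch of the blue bracket on the rocker's side, hanging by its collar, then let go. The black-knobbed pin holds the platform and must stay where it is, and do not knock over the brown bottle.

Things in the scene. Friction and masses are not known exactly. Their poses are not given: they have to be found in the camera images.
- red_pin: Transport pin, 0.16 kg: red plastic knob (upright cylinder, 28 mm diameter, z = 6 to 48 mm), steel collar (48 mm diameter, z = 0 to 6), steel shank below (14 mm diameter, z = 0 to -52). Origin on the axis at the collar's underside, z up. Stands loose, collar on the platform, in one of the rocker's two 20 mm bores; which one varies. Rises 52 mm to come clear.
- black_pin: Platform pin: same shape, size and frame, black knob, in the rocker's other bore, 200 mm from the red one; not to be moved. Rocker (fixed): white housing 200 x 270 mm, 60 mm high, platform top at 74 mm. Between the two pins sample tubes lie within 50 mm of the middle, up to 96 mm above the table.
- notch (a point): Parking notch: slot 28 mm wide in the 8 mm thick blue bracket plate on the rocker's side, clear below. Point: middle of the parking place, at the plate's top, 74 mm above the table. x points out through the open mouth (at x = +40 mm; closed end at -19), y across the slot, z up. Plate 84 mm wide; bores are at x = -180, y = +-100 mm. Shank enters from above or by the mouth; collar rests on plate.
- bottle: A brown glass specimen jar with a white cap, 56 mm diameter, 110 mm high, 0.3 kg, standing loose on the table beside the rocker. Origin at the centre of its underside, z up.
Mind the look-alikes: they are no part of the job. Leave any green or yellow look-alike of the red_pin alone.

How it is judged:
By the outcome, as a careful person would: the job done as asked, in the order asked, and still so for the second after the job is handed in, with the robot touching nothing.
It also fails if it takes over 37 s, if anything falls off the work surface, if the arm or the gripper's body presses on something with over 40 N, if the wrist force passes 120 N, or if a joint passes its speed limit or range.

## Robot

A 6-joint arm with a two-finger parallel gripper is mounted at the origin on the work surface. World frame = base frame: x ahead of the robot, y to its left, z up, the work surface at z = 0. Lengths are in m, angles in rad, forces in N, time in s.
With the tool pointing down it reaches from about 0.25 to 0.725 m from the base axis. Payload 9.7 kg.
Tool frame: the origin (TCP) lies between the finger pads; the fingertips stand 14 mm ahead of it and the grasp point (between the pads) lies 5 mm behind it; z points along the fingers, x is the direction in which the jaws open and shut, and the axes are right-handed (so a half turn about z gives the same grasp; the last joint's range is limited). The gripper opens to 85 mm and grips with 20 to 120 N. Pads are 22 mm wide; open, the fingers measure 114 mm over their backs; the gripper's body (76 mm by 85 mm) begins 54 mm behind the grasp point. The pads swing forward as they close: fully open they stand 13 mm farther back than shut.
Start: joints at [-1.152, 0.087, 0.176, 1.66, 0, 1.571], TCP at [0.224, -0.502, 0.245] pointing down, gripper open.
Joint ranges: [-3.13, 3.13], [-0.85, 1.81], [-1.15, 1.24], [-2.2, 2.28], [-1.44, 1.52], [-3.14, 3.14]. Speed limits (rad/s): [2.22, 2.22, 2.57, 3.14, 3.14, 3.14].

## Interface

Orientations are given as [roll, pitch, yaw] about the fixed x, y, z axes, in that order (R = Rz(yaw) Ry(pitch) Rx(roll)).
In Python, from cell import monitor, viewer, robot gives the robot as it stands.
- The arm moves only by the tool drive_tool, never from a script. Its arguments are lists of equal length, an entry for each row: "xyz": the shift along the tool's x, y, z in m, a list of three; "turn": the turn about the tool's z in degrees. A call has 1 to 10 rows; each row is the pose to reach, as a shift and turn from the pose commanded when the call began, along the tool's axes at that moment; what a row does not reach only later rows make up. A row lasts 1/8 s, in which the tool goes at most 62.5 mm and 10.7 degrees, less where a joint would pass 70% of its speed; a pose out of reach is approached as far as the arm can. A call with a gripper value outside its range is refused whole. "gripper" is the finger opening in m, from 0 to 0.0854, set as the call begins (left out, the last holds). The fingers move at their own pace and stop on an object; "force" is the grip in N (left out, the last holds). Time passes only in rows, so rows that repeat a pose let the fingers close. It gives the time, the measured TCP pose, the force and the opening at its end, in the units of the state.
- monitor.get_obs(): the state, without advancing time (a new reading comes with each control period).
- viewer.read_camera(name): name is "side" or "top"; returns the picture (420x560x3 uint8, red, green, blue); there is no depth.
- viewer.camera_params(name): a dict with "fx", "fy", "cx", "cy" (pixels), "R" (3x3) and "t" (3): a world point X has camera coordinates R X + t. Camera axes: x right, y down, z forward; pixel columns grow to the right and rows downward; lengths in m; the calibration is good to about 2 mm. A picture is of the moment at which its call begins. camera_params takes no time and is no camera call.
- robot.close_job(): hands the job in, once; it reports no verdict.
The state is a dict: "clock": time; "joint_positions": joint angles; "joint_vel": joint speeds; "tau": joint torques, N m; "ee_pos": TCP position; "eef_rot": TCP orientation; "force": force on the tool from outside, world axes, zero at the start; "torque": the same for the moment, N m; "finger_gap": opening from 0.0 (shut) to 1.0 (fully open).
Only numpy, scipy, OpenCV 4.12 (cv2) and the standard library are available. Lean on these libraries where they do the work, as an engineer would, in place of code of your own. Each camera call takes 0.05 s, during which the arm holds its last target.

## Working session

There is one attempt and no reset: what is moved stays moved. The work goes in short steps, Python scripts to look and compute and a tool call to move; the robot and the scene stay as the last step left them, time stands still between calls to the robot, and variables do not carry over. Pictures are saved under pics/ and viewed, and the job is handed in when it is done.

Besides the shell and the picture viewer there is one more tool, called after "Request:" as name([rows], argument=value, ...), one row to a line, values as JSON. drive_tool: Moves the arm, as the interface text tells. Its arguments: {"type":"object","properties":{"xyz":{"type":"array","items":{"type":"array","items":{"type":"number"}}},"turn":{"type":"array","items":{"type":"number"}},"gripper":{"type":"number"},"force":{"type":"number"}},"required":["xyz","turn"]}

```bash
mkdir -p pics; ls; python3 - <<'E'
from cell import monitor, viewer, robot
import cv2,numpy as np
print(monitor.get_obs())
for n in("side","top"):
    im=viewer.read_camera(n); cv2.imwrite(f"pics/{n}0.png",im[:,:,::-1]); print(n,viewer.camera_params(n))
E
```

```text
pics
{'clock': 0.0, 'joint_positions': array([-1.15199497e+00,  8.74668188e-02,  1.75145435e-01,  1.65982212e+00,
        3.73745477e-05,  1.57083271e+00]), 'joint_vel': array([ 0.00036701,  0.00089466, -0.00044629, -0.00030016, -0.00085564,
       -0.00169699]), 'tau': array([ 4.80457194e-03, -5.20392787e+01,  4.64797533e+01,  1.67707651e-02,
        2.31614549e-04,  2.83301063e-05]), 'ee_pos': array([ 0.22358774, -0.50226636,  0.24458516]), 'eef_rot': array([-3.14155533e+00,  1.34717587e-03, -1.15203135e+00]), 'force': array([ 0.36915935,  0.2043606 , -0.06576225]), 'torque': array([ 0.00398154,  0.03594784, -0.02246515]), 'finger_gap': 1.0014032788788487}
side {'fx': 455.06609935201345, 'fy': 455.06609935201345, 'cx': 271.45808422871147, 'cy': 211.77553314643194, 'R': array([[-0.72993665, -0.68341163, -0.01187524],
       [-0.46529965,  0.50955276, -0.72377636],
       [ 0.50068825, -0.52278535, -0.68993243]]), 't': array([0.42489325, 0.26806247, 0.88264693])}
top {'fx': 392.0970592262516, 'fy': 392.0970592262516, 'cx': 280.47679642606187, 'cy': 209.97488430666152, 'R': array([[-1.29170358e-01, -9.91622309e-01,  4.63280131e-04],
       [-9.71048989e-01,  1.26395742e-01, -2.02701694e-01],
       [ 2.00944965e-01, -2.66329181e-02, -9.79240424e-01]]), 't': array([0.09374664, 0.5276939 , 0.94417502])}
```

View pics/side0.png

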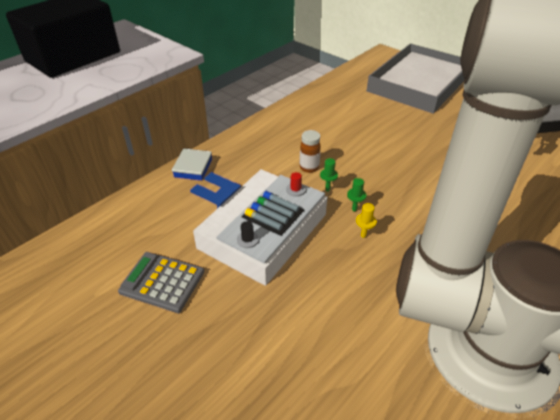

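View pics/top0.png

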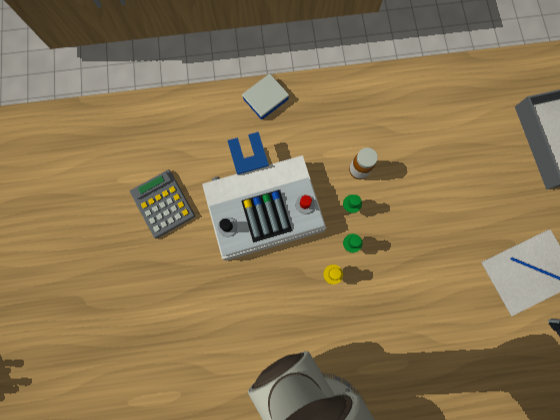

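Side view: red pin at about (296,182), black at (247,232), bracket at (217,188), bottle at (310,150), green and yellow look-alikes to its right. Top view: red (306,202), black (227,226), bracket with its mouth facing away from the robot (248,150), bottle (363,163).

```bash
cat > h.py <<'E'
import cv2,numpy as np
from cell import viewer
P={n:viewer.camera_params(n) for n in("side","top")}
def ray(n,u,v):
    p=P[n];d=p["R"].T@np.array([(u-p["cx"])/p["fx"],(v-p["cy"])/p["fy"],1]);return -p["R"].T@p["t"],d
def plane(n,u,v,z):
    c,d=ray(n,u,v);return c+d*(z-c[2])/d[2]
def proj(n,X):
    p=P[n];c=p["R"]@X+p["t"];return np.array([p["fx"]*c[0]/c[2]+p["cx"],p["fy"]*c[1]/c[2]+p["cy"]])
def tri(a,b):
    (c1,d1),(c2,d2)=ray("side",*a),ray("top",*b)
    A=np.stack([d1,-d2],1);s=np.linalg.lstsq(A,c2-c1,rcond=None)[0]
    p,q=c1+s[0]*d1,c2+s[1]*d2;return (p+q)/2,np.linalg.norm(p-q)
def blobs(im,lo,hi,amin=15):
    hsv=cv2.cvtColor(im,cv2.COLOR_RGB2HSV)
    m=cv2.inRange(hsv,np.array(lo),np.array(hi))
    if lo[0]==0 and hi[0]<=8: m|=cv2.inRange(hsv,np.array([172,lo[1],lo[2]]),np.array([180,255,255]))
    n,l,s,c=cv2.connectedComponentsWithStats(m)
    return [(s[i].tolist(),c[i].round(1).tolist()) for i in range(1,n) if s[i][4]>=amin],m
E
python3 - <<'E'
from h import *
for n in("side","top"):
    im=cv2.imread(f"pics/{n}0.png")[:,:,::-1].copy()
    print(n)
    for nm,lo,hi in(("red",(0,150,90),(6,255,255)),("black",(0,0,0),(180,255,45)),("blue",(100,150,50),(125,255,255))):
        b,m=blobs(im,lo,hi,30 if nm!="black" else 60); print(nm,b)
        if nm=="blue" and n=="top":
            cs,_=cv2.findContours(m,cv2.RETR_EXTERNAL,cv2.CHAIN_APPROX_NONE)
            for c in cs:
                if cv2.contourArea(c)>200: print(cv2.approxPolyDP(c,2.2,True)[:,0].tolist())
    crop=im[120:280,150:400] if n=="side" else im[120:290,190:390]
    cv2.imwrite(f"pics/{n}0c.png",cv2.resize(crop,None,fx=3,fy=3,interpolation=cv2.INTER_CUBIC)[:,:,::-1])
E
```

```text
side
red [([291, 173, 10, 18, 167], [295.5, 181.3])]
black [([6, 0, 114, 77, 6490], [63.3, 33.5]), ([539, 121, 21, 12, 192], [549.7, 126.5]), ([242, 209, 61, 32, 378], [264.6, 226.5])]
blue [([174, 173, 29, 6, 97], [187.8, 175.7]), ([192, 173, 47, 33, 595], [216.6, 189.3]), ([263, 192, 7, 7, 35], [266.3, 194.9]), ([252, 203, 8, 7, 37], [255.1, 205.7])]
top
red [([300, 195, 12, 13, 117], [305.2, 201.0])]
black [([531, 92, 29, 11, 159], [545.6, 97.3]), ([242, 191, 50, 51, 684], [267.8, 219.1]), ([220, 219, 13, 13, 123], [225.9, 224.9]), ([549, 322, 11, 13, 73], [555.5, 326.7]), ([315, 395, 37, 25, 433], [335.3, 405.0])]
blue [([256, 98, 32, 21, 57], [272.4, 109.0]), ([228, 133, 40, 41, 854], [248.1, 154.7]), ([271, 191, 9, 9, 56], [275.0, 194.8]), ([253, 196, 8, 10, 57], [256.4, 200.4]), ([511, 258, 49, 22, 115], [535.3, 268.1])]
[[258, 133], [249, 135], [255, 154], [245, 159], [237, 138], [228, 141], [237, 173], [267, 165]]
```

View pics/top0c.png

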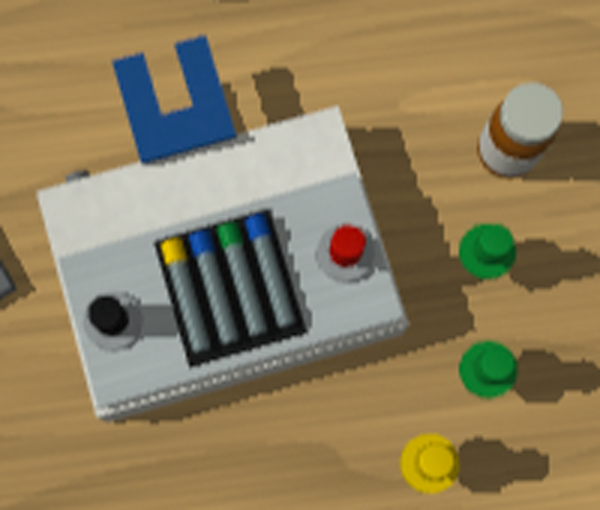

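View pics/side0c.png

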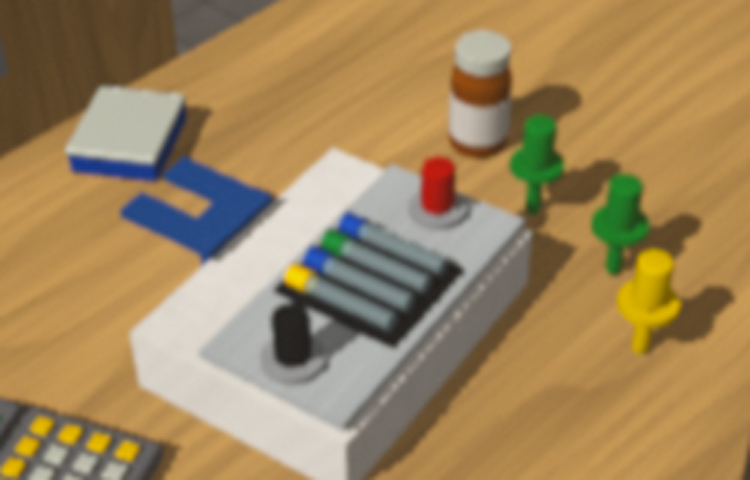

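```bash
python3 - <<'E'
from h import *
red,e=tri((295.5,181.3),(305.2,201.0)); print("red mid",red.round(4),e)
b=blobs(cv2.imread("pics/side0.png")[175:250,225:300,::-1].copy(),(0,0,0),(180,255,45))[0]; print(b)
print("red top-plane z~.118",plane("top",305.2,201,.112).round(4), "side z.101",plane("side",295.5,181.3,.101).round(4))
print("black top",plane("top",225.9,224.9,.112).round(4))
# bracket by rigid fit on plane z=.074; contour lies on border pixel centres -> pts
img=np.array([[258.3,132.6],[248.7,134.7],[254.7,154.5],[245,157.5],[237.3,137.7],[227.7,140.7]])
mod=np.array([[40,-42],[40,-14],[-19,-14],[-19,14],[40,14],[40,42]])/1e3
W=np.array([plane("top",u,v,.074)[:2] for u,v in img])
def fit(m,w):
    mc,wc=m.mean(0),w.mean(0);H=(m-mc).T@(w-wc);U,S,V=np.linalg.svd(H);R=(V.T@np.diag([1,np.sign(np.linalg.det(V.T@U.T))])@U.T);return R,wc-R@mc
for nm,m,w in(("br",mod,W),("all",np.vstack([mod,[[-.18,-.1],[-.18,.1]]]),np.vstack([W,plane("top",305.2,201,.112)[:2],plane("top",225.9,224.9,.112)[:2]]))):
    R,t=fit(m,w);yaw=np.arctan2(R[1,0],R[0,0]);print(nm,t.round(4),np.degrees(yaw),((w-(m@R.T+t))*1e3).round(1).tolist())
    print(" bores",(R@[-.18,-.1]+t).round(4),(R@[-.18,.1]+t).round(4))
    print(" side proj notch corners",[proj("side",np.r_[R@q+t,.074]).round(1).tolist() for q in mod])
# side-view blue contour
im=cv2.imread("pics/side0.png")[:,:,::-1].copy();_,m=blobs(im,(100,150,50),(125,255,255))
cs,_=cv2.findContours(m,cv2.RETR_EXTERNAL,cv2.CHAIN_APPROX_NONE)
for c in cs:
    if cv2.contourArea(c)>200: print(cv2.approxPolyDP(c,2,True)[:,0].tolist())
print("bottle",plane("top",367,157.5,.11).round(3)); 
for p in((353,203),(354,243),(334,274)):print(plane("top",*p,.1).round(3))
E
```

```text
red mid [ 0.5386 -0.0376  0.1002] 0.004000390061091641
[([17, 34, 58, 32, 370], [38.8, 51.8])]
red top-plane z~.118 [ 0.5377 -0.0354  0.112 ] side z.101 [ 0.5361 -0.0378  0.101 ]
black top [0.5043 0.1597 0.112 ]
br [0.6986 0.0891] 10.20307052658713 [[-3.0, 1.1], [-0.6, -1.0], [1.8, 0.3], [1.9, -1.7], [-0.0, 1.7], [-0.1, -0.4]]
 bores [ 0.5392 -0.0412] [0.5037 0.1557]
 side proj notch corners [[210.5, 171.4], [203.6, 177.2], [222.1, 185.2], [215.1, 191.4], [196.6, 183.2], [189.3, 189.4]]
all [0.6986 0.0898] 9.142124495201232 [[-2.3, 1.3], [-0.4, -0.9], [2.1, -0.7], [1.7, -2.8], [-0.4, 1.7], [-0.9, -0.4], [0.9, 2.1], [-0.7, -0.3]]
 bores [ 0.5368 -0.0375] [0.505  0.1599]
 side proj notch corners [[210.7, 171.5], [203.7, 177.2], [221.9, 185.4], [214.8, 191.6], [196.5, 183.2], [189.0, 189.3]]
[[211, 173], [206, 178], [222, 187], [214, 194], [199, 186], [192, 191], [218, 205], [238, 185]]
bottle [ 0.628 -0.203  0.11 ]
[ 0.52  -0.151  0.1  ]
[ 0.424 -0.137  0.1  ]
[ 0.358 -0.079  0.1  ]
```

Measured: red pin near (0.5375, -0.0365), notch near (0.6986, 0.0895), bracket yaw about 9.5°. The bores predicted from the bracket fit agree within a few mm. Next I move above the red pin with the jaws along the bracket's x axis.

Request:
drive_tool([
  [-0.01,-0.016,0],
  [-0.03,-0.048,0],
  [-0.06,-0.096,0],
  [-0.09,-0.144,0],
  [-0.122,-0.195,0],
  [-0.154,-0.246,0],
  [-0.186,-0.297,0],
  [-0.218,-0.348,0],
  [-0.248,-0.396,0.01],
  [-0.272,-0.435,0.02],
], turn=[-4,-12,-20,-28,-37,-46,-54,-62,-70,-75.5], gripper=0.07)

```text
clock: 1.35
ee_pos: [0.5113, -0.075, 0.2248]
eef_rot: [-3.142, 0.0, 0.171]
force: [1.0, -0.2, 0.2]
finger_gap: 0.82
```

```bash
cat >> h.py <<'E'
from scipy.spatial.transform import Rotation as Ro
def shift(target):
    from cell import monitor
    o=monitor.get_obs();R=Ro.from_euler("xyz",o["eef_rot"]).as_matrix()
    print("t",round(o["clock"],2),"pos",o["ee_pos"].round(4),"yaw",np.degrees(o["eef_rot"]).round(2),"F",o["force"].round(1),"gap",round(o["finger_gap"]*.0854,4))
    print("shift",(R.T@(np.array(target)-o["ee_pos"])).round(4))
E
python3 - <<'E'
from h import *
shift([.5375,-.0365,.2])
E
```

```text
t 1.35 pos [ 0.5113 -0.075   0.2248] yaw [-1.80e+02  1.00e-02  9.78e+00] F [ 1.  -0.2  0.2] gap 0.07
shift [ 0.0324 -0.0335  0.0248]
```

Request:
drive_tool([
  [0.01,-0.01,0.005],
  [0.024,-0.025,0.018],
  [0.0325,-0.0335,0.03],
  [0.0325,-0.0335,0.045],
  [0.0325,-0.0335,0.055],
  [0.0325,-0.0335,0.055],
], turn=[0,0,0,0,0,0])

```text
clock: 2.1
ee_pos: [0.5363, -0.0392, 0.1695]
eef_rot: [-3.141, 0.001, 0.165]
force: [-0.0, 0.4, 0.1]
finger_gap: 0.825
```

```bash
python3 - <<'E'
from h import *
shift([.5375,-.0365,.1])
for n,(u,v) in (("side",(296,150)),("top",(306,190))):
    im=viewer.read_camera(n); cv2.imwrite(f"pics/{n}1.png",cv2.resize(im[v-70:v+70,u-90:u+90],None,fx=4,fy=4,interpolation=cv2.INTER_CUBIC)[:,:,::-1])
E
```

```text
t 2.1 pos [ 0.5363 -0.0392  0.1695] yaw [-1.7999e+02  7.0000e-02  9.4400e+00] F [-0.   0.4  0.1] gap 0.0705
shift [ 0.0017 -0.0025  0.0695]
```

View pics/side1.png

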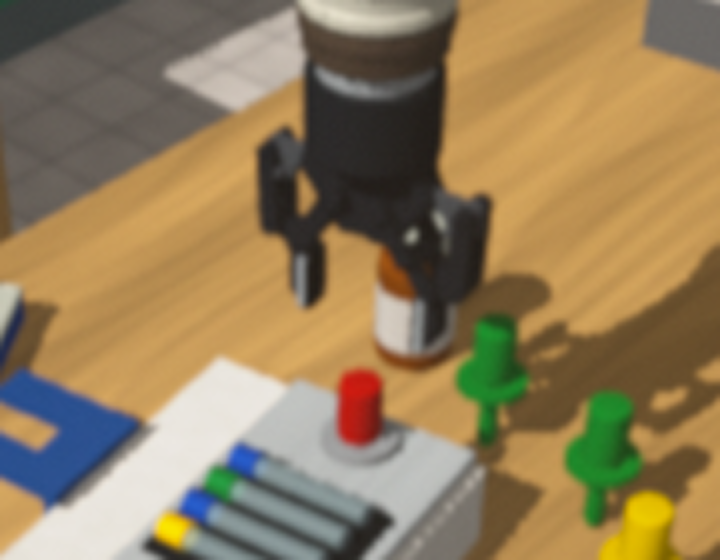

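View pics/top1.png

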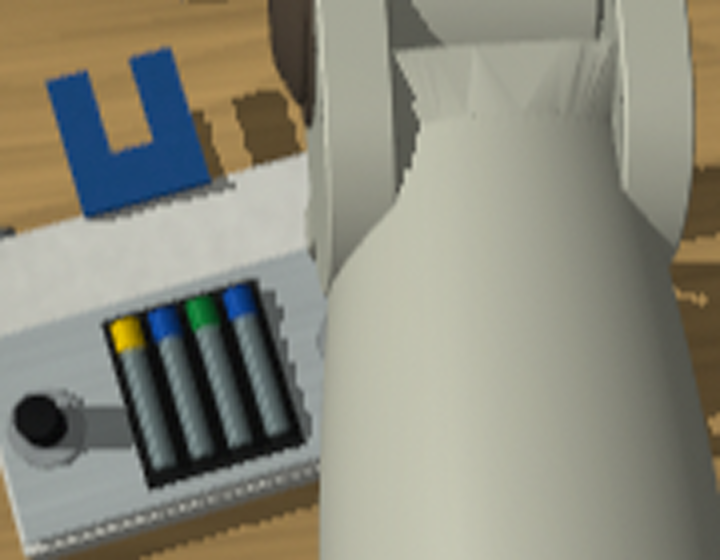

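The side view shows the fingers straddling the knob with the bottle well behind it; the arm hides the pin in the top view. I descend next.

Request:
drive_tool([
  [0.001,-0.001,0.01],
  [0.001,-0.0015,0.03],
  [0.001,-0.0015,0.05],
  [0.001,-0.0015,0.064],
  [0.001,-0.0015,0.068],
  [0.001,-0.0015,0.068],
], turn=[0,0,0,0,0,0], gripper=0.065)

```text
clock: 2.95
ee_pos: [0.5378, -0.037, 0.1025]
eef_rot: [3.142, -0.0, 0.166]
force: [0.4, 0.1, 0.6]
finger_gap: 0.763
```

```bash
python3 - <<'E'
from h import *
shift([.5375,-.0365,.1])
for n,(u,v) in (("side",(296,165)),):
    im=viewer.read_camera(n); cv2.imwrite(f"pics/{n}2.png",cv2.resize(im[v-60:v+60,u-80:u+80],None,fx=5,fy=5,interpolation=cv2.INTER_CUBIC)[:,:,::-1])
E
```

```text
t 2.95 pos [ 0.5378 -0.037   0.1025] yaw [ 1.80e+02 -1.00e-02  9.49e+00] F [0.4 0.1 0.6] gap 0.0652
shift [-0.0002 -0.0006  0.0025]
```

View pics/side2.png

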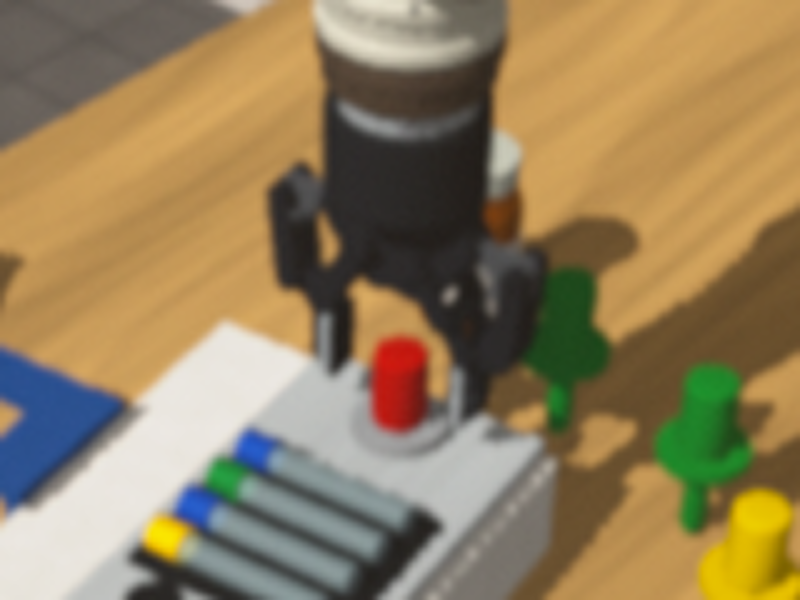

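The knob sits midway between the pads: pads at about (328,350) and (460,400) in the crop, knob at (400,385). I close.

Request:
drive_tool([
  [0,0,0.001],
  [0,0,0.001],
  [0,0,0.001],
  [0,0,0.001],
  [0,0,0.001],
  [0,0,0.001],
  [0,0,0.001],
], turn=[0,0,0,0,0,0,0], gripper=0.015, force=50)

```text
clock: 3.88
ee_pos: [0.5381, -0.037, 0.1018]
eef_rot: [3.141, -0.001, 0.166]
force: [0.9, 0.4, 5.3]
finger_gap: 0.311
```

Gripped: the opening is about 27 mm on a 28 mm knob. I lift straight up and watch the force.

Request:
drive_tool([
  [0,0,-0.004],
  [0,0,-0.012],
  [0,0,-0.022],
  [0,0,-0.032],
  [0,0,-0.042],
  [0,0,-0.052],
  [0,0,-0.062],
  [0,0,-0.07],
  [0,0,-0.074],
  [0,0,-0.074],
], turn=[0,0,0,0,0,0,0,0,0,0])

```text
clock: 5.12
ee_pos: [0.5378, -0.037, 0.1755]
eef_rot: [3.142, -0.0, 0.166]
force: [0.3, 0.5, -0.9]
finger_gap: 0.313
```

```bash
python3 - <<'E'
from h import *
shift([.5375,-.0365,.175])
for n,(u,v) in (("side",(296,165)),("top",(270,190))):
    im=viewer.read_camera(n); cv2.imwrite(f"pics/{n}3f.png",im[:,:,::-1]); cv2.imwrite(f"pics/{n}3.png",cv2.resize(im[v-60:v+60,u-80:u+80],None,fx=5,fy=5,interpolation=cv2.INTER_CUBIC)[:,:,::-1])
E
```

```text
t 5.12 pos [ 0.5378 -0.037   0.1755] yaw [ 1.80e+02 -1.00e-02  9.49e+00] F [ 0.3  0.5 -0.9] gap 0.0268
shift [-0.0002 -0.0006  0.0005]
```

View pics/side3.png

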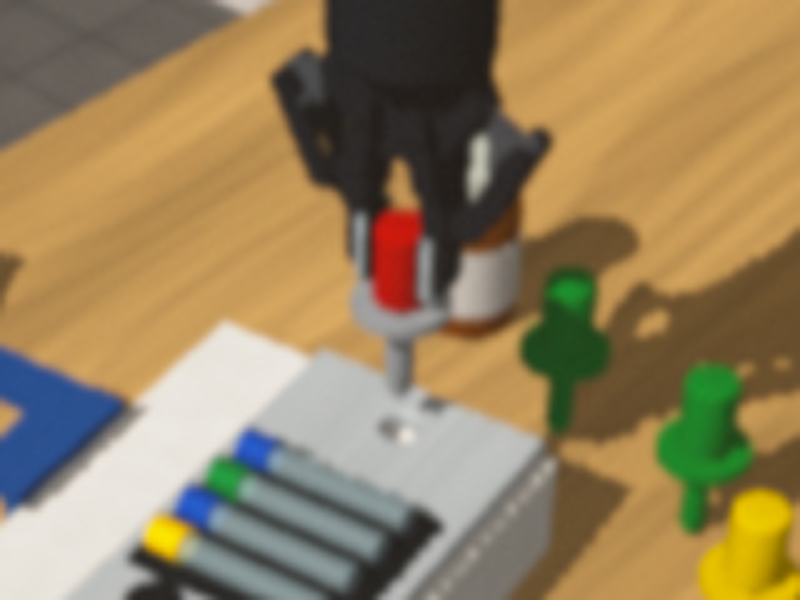

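The pin is out, upright, and its shank is clear of the bore (crop (398,430)). Before moving across, I cross-check the bore-to-notch displacement in the side view.

```bash
python3 - <<'E'
from h import *
bore=plane("side",295.6,191,.074);print("bore side",bore.round(4))
img=np.array([[211,173],[206,178],[222,187],[214,194],[199,186],[192,191]],float)
mod=np.array([[40,-42],[40,-14],[-19,-14],[-19,14],[40,14],[40,42]])/1e3
W=np.array([plane("side",u,v,.074)[:2] for u,v in img])
mc,wc=mod.mean(0),W.mean(0);U,S,V=np.linalg.svd((mod-mc).T@(W-wc));R=V.T@U.T;t=wc-R@mc
print("notch side",t.round(4),np.degrees(np.arctan2(R[1,0],R[0,0])),((W-mod@R.T-t)*1e3).round(1).tolist())
for a in (8,9,9.5,10.2):
    r=np.radians(a);print(a,"disp model",(.18*np.cos(r)-.1*np.sin(r)).round(4),(.18*np.sin(r)+.1*np.cos(r)).round(4),"obs side",(t-bore[:2]).round(4))
# centre of red pin mask in side vs expected for TCP
im=cv2.imread("pics/side3f.png")[:,:,::-1].copy();print(blobs(im,(0,150,90),(6,255,255))[0])
E
```

```text
bore side [ 0.5324 -0.0348  0.074 ]
notch side [0.691  0.0922] 9.29849545865362 [[2.2, 1.1], [0.9, -4.5], [2.9, 1.4], [2.4, 4.8], [-5.5, 0.4], [-2.8, -3.3]]
8 disp model 0.1643 0.1241 obs side [0.1586 0.1271]
9 disp model 0.1621 0.1269 obs side [0.1586 0.1271]
9.5 disp model 0.161 0.1283 obs side [0.1586 0.1271]
10.2 disp model 0.1594 0.1303 obs side [0.1586 0.1271]
[([290, 147, 11, 20, 176], [294.6, 155.9])]
```

Request:
drive_tool([
  [0,0,-0.008],
  [0,0,-0.02],
  [0.005,-0.003,-0.028],
  [0.022,-0.012,-0.03],
  [0.05,-0.028,-0.03],
  [0.08,-0.044,-0.03],
  [0.11,-0.061,-0.03],
  [0.14,-0.078,-0.03],
  [0.163,-0.09,-0.03],
  [0.175,-0.097,-0.03],
], turn=[0,0,0,0,0,0,0,0,0,0])

```text
clock: 6.48
ee_pos: [0.6954, 0.0888, 0.2049]
eef_rot: [-3.141, 0.0, 0.167]
force: [1.0, -1.2, -1.0]
finger_gap: 0.311
```

Request:
drive_tool([
  [0.003,-0.0015,0],
  [0.004,-0.002,0],
  [0.004,-0.002,0],
  [0.004,-0.002,0],
], turn=[0,0,0,0])

```text
clock: 6.98
ee_pos: [0.6977, 0.0898, 0.2057]
eef_rot: [3.142, -0.0, 0.165]
force: [-1.4, 0.6, -0.9]
finger_gap: 0.311
```

```bash
python3 - <<'E'
from h import *
shift([.698,.0902,.175])
for n,(u,v) in (("side",(220,165)),("top",(255,150))):
    im=viewer.read_camera(n); cv2.imwrite(f"pics/{n}4f.png",im[:,:,::-1]); cv2.imwrite(f"pics/{n}4.png",cv2.resize(im[v-60:v+60,u-80:u+80],None,fx=5,fy=5,interpolation=cv2.INTER_CUBIC)[:,:,::-1])
E
```

```text
t 6.97 pos [0.6977 0.0898 0.2057] yaw [ 1.80e+02 -2.00e-02  9.47e+00] F [-1.4  0.6 -0.9] gap 0.0266
shift [ 0.0003 -0.0004  0.0307]
```

View pics/side4.png

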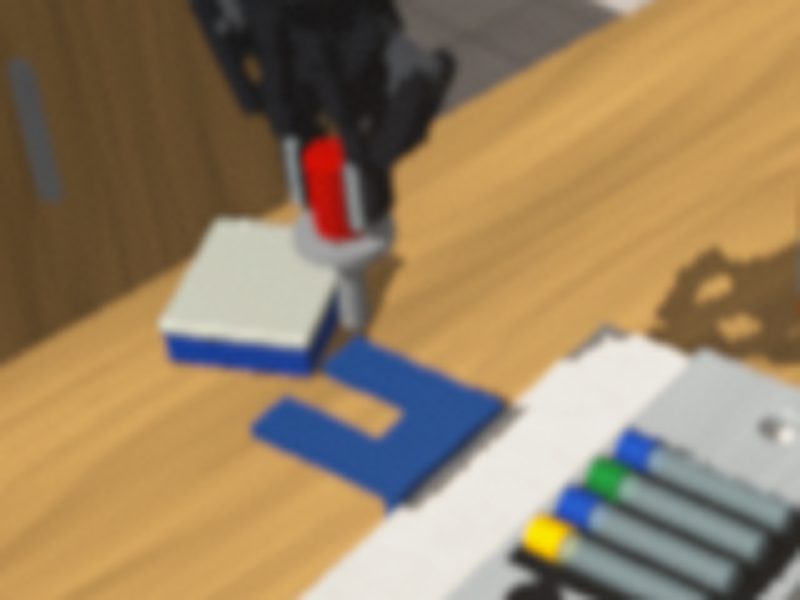

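View pics/top4.png

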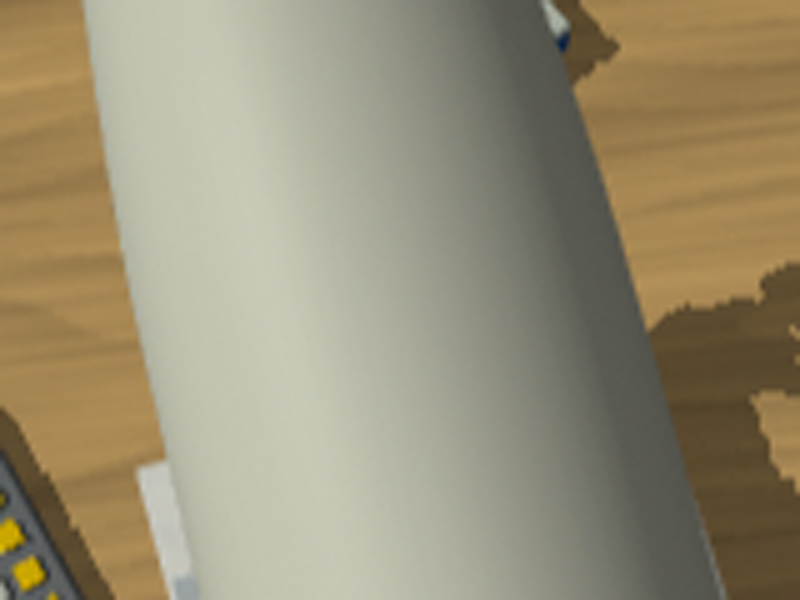

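The top view is hidden by the arm. In the side view the pin is upright with its shank tip at about crop (353,325), above the slot. I compare the tip with the notch as measured in that same camera.

```bash
python3 - <<'E'
from h import *
im=cv2.imread("pics/side4f.png")
tip=(140+353/5-.4,105+322/5-.4);print("tip",plane("side",*tip,.1257).round(4))
im2=im.copy()
R=Ro.from_euler("z",9.4,degrees=True).as_matrix()[:2,:2]
print("expected tip px",proj("side",np.array([.6977,.0898,.1257])))
print("landing at z .074 px",proj("side",np.array([.6977,.0898,.074])), "with seen offset",np.array(tip)-proj("side",np.array([.6977,.0898,.1257])))
E
```

```text
tip [0.6999 0.0887 0.1257]
expected tip px [210.44874558 169.5971477 ]
landing at z .074 px [212.61418899 185.94027034] with seen offset [-0.24874558 -0.5971477 ]
```

The tip is where the kinematics put it. The side contour includes the slot's inner wall face, which biases it toward +y, so I allow only a 2 mm correction. I lower until the tip is just above the plate, then look.

Request:
drive_tool([
  [-0.001,-0.001,0.005],
  [-0.002,-0.001,0.017],
  [-0.002,-0.001,0.03],
  [-0.002,-0.001,0.038],
  [-0.002,-0.001,0.042],
  [-0.002,-0.001,0.042],
], turn=[0,0,0,0,0,0])

```text
clock: 7.82
ee_pos: [0.6957, 0.0908, 0.163]
eef_rot: [-3.142, 0.0, 0.166]
force: [-0.1, 0.4, -0.6]
finger_gap: 0.315
```

```bash
python3 - <<'E'
from h import *
shift([.696,.091,.102])
for n,(u,v) in (("side",(215,180)),):
    im=viewer.read_camera(n); cv2.imwrite(f"pics/{n}5f.png",im[:,:,::-1]); cv2.imwrite(f"pics/{n}5.png",cv2.resize(im[v-37:v+38,u-50:u+50],None,fx=8,fy=8,interpolation=cv2.INTER_CUBIC)[:,:,::-1])
E
```

```text
t 7.83 pos [0.6957 0.0908 0.163 ] yaw [-1.8e+02  2.0e-02  9.5e+00] F [-0.1  0.4 -0.6] gap 0.0269
shift [ 0.0003 -0.0002  0.061 ]
```

View pics/side5.png

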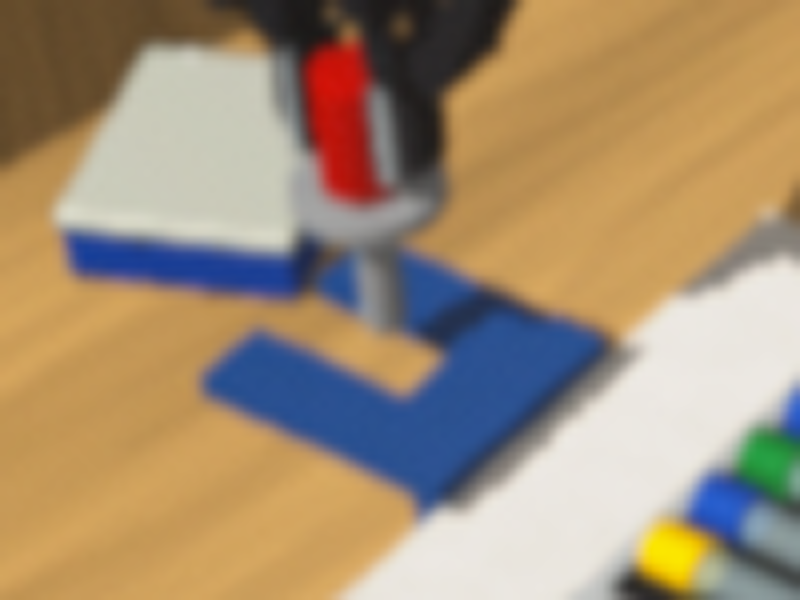

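The shank tip at crop (380,320), about 9 mm above the plate, is over the slot and slightly toward the far (-y) wall. I nudge 1.5 mm toward +y and lower with a force check.

Request:
drive_tool([
  [0,-0.0015,0.003],
  [0,-0.0015,0.009],
  [0,-0.0015,0.015],
  [0,-0.0015,0.018],
  [0,-0.0015,0.018],
], turn=[0,0,0,0,0])

```text
clock: 8.5
ee_pos: [0.6954, 0.0922, 0.1449]
eef_rot: [-3.142, 0.001, 0.166]
force: [-0.2, -0.1, -1.5]
finger_gap: 0.313
```

Request:
drive_tool([
  [0,0,0.004],
  [0,0,0.012],
  [0,0,0.021],
  [0,0,0.029],
  [0,0,0.034],
  [0,0,0.034],
], turn=[0,0,0,0,0,0])

```text
clock: 9.25
ee_pos: [0.6953, 0.0923, 0.1107]
eef_rot: [-3.142, 0.001, 0.166]
force: [-0.6, 0.7, -1.5]
finger_gap: 0.312
```

```bash
python3 - <<'E'
from h import *
shift([.696,.0925,.102])
for n,(u,v) in (("side",(215,180)),):
    im=viewer.read_camera(n); cv2.imwrite(f"pics/{n}6f.png",im[:,:,::-1]); cv2.imwrite(f"pics/{n}6.png",cv2.resize(im[v-37:v+38,u-50:u+50],None,fx=8,fy=8,interpolation=cv2.INTER_CUBIC)[:,:,::-1])
E
```

```text
t 9.25 pos [0.6953 0.0923 0.1107] yaw [-1.8e+02  5.0e-02  9.5e+00] F [-0.6  0.7 -1.5] gap 0.0267
shift [ 0.0007 -0.0001  0.0087]
```

View pics/side6.png

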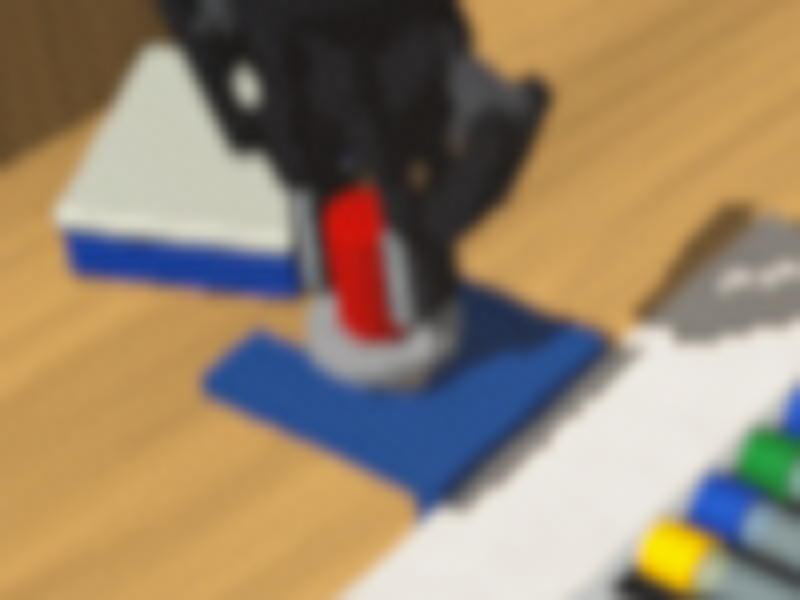

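The shank is in the slot with no side load and the collar is about 8 mm above the plate. I lower gently to contact.

Request:
drive_tool([
  [0,0,0.002],
  [0,0,0.0045],
  [0,0,0.0065],
  [0,0,0.0075],
  [0,0,0.008],
  [0,0,0.008],
], turn=[0,0,0,0,0,0])

```text
clock: 10.05
ee_pos: [0.6956, 0.0923, 0.1033]
eef_rot: [3.142, 0.0, 0.166]
force: [0.0, 0.3, -0.5]
finger_gap: 0.313
```

Request:
drive_tool([
  [0,0,0.0007],
  [0,0,0.0014],
  [0,0,0.0014],
], turn=[0,0,0])

```text
clock: 10.42
ee_pos: [0.6956, 0.0922, 0.1019]
eef_rot: [3.142, -0.0, 0.166]
force: [-0.7, -0.5, -0.8]
finger_gap: 0.31
```

Request:
drive_tool([
  [0,0,0.0005],
  [0,0,0.001],
  [0,0,0.001],
], turn=[0,0,0])

```text
clock: 10.8
ee_pos: [0.6956, 0.0923, 0.1019]
eef_rot: [3.142, -0.001, 0.166]
force: [-2.2, -0.5, 6.6]
finger_gap: 0.311
```

Request:
drive_tool([
  [0,0,0.0005],
  [0,0,0.001],
  [0,0,0.001],
], turn=[0,0,0])

```text
clock: 11.18
ee_pos: [0.6956, 0.0923, 0.1019]
eef_rot: [3.142, -0.002, 0.166]
force: [-4.6, -0.2, 11.8]
finger_gap: 0.31
```

Contact is confirmed, with the force up to 12 N. I relax 1.5 mm, then release.

Request:
drive_tool([
  [0,0,-0.0008],
  [0,0,-0.0015],
  [0,0,-0.0015],
], turn=[0,0,0])

```text
clock: 11.55
ee_pos: [0.6956, 0.0923, 0.1019]
eef_rot: [3.142, -0.0, 0.166]
force: [-3.2, -0.5, 6.0]
finger_gap: 0.311
```

Request:
drive_tool([
  [0,0,0],
  [0,0,0],
  [0,0,0],
  [0,0,0],
  [0,0,0],
], turn=[0,0,0,0,0], gripper=0.06)

```text
clock: 12.18
ee_pos: [0.6955, 0.0923, 0.1013]
eef_rot: [3.142, 0.0, 0.166]
force: [-0.1, -0.5, -0.3]
finger_gap: 0.702
```

```bash
python3 - <<'E'
from h import *
shift([.696,.0925,.102])
for n,(u,v) in (("side",(215,180)),):
    im=viewer.read_camera(n); cv2.imwrite(f"pics/{n}7.png",cv2.resize(im[v-37:v+38,u-50:u+50],None,fx=8,fy=8,interpolation=cv2.INTER_CUBIC)[:,:,::-1])
E
```

```text
t 12.18 pos [0.6955 0.0923 0.1013] yaw [1.8e+02 1.0e-02 9.5e+00] F [-0.1 -0.5 -0.3] gap 0.0599
shift [ 0.0005 -0.0001 -0.0007]
```

View pics/side7.png

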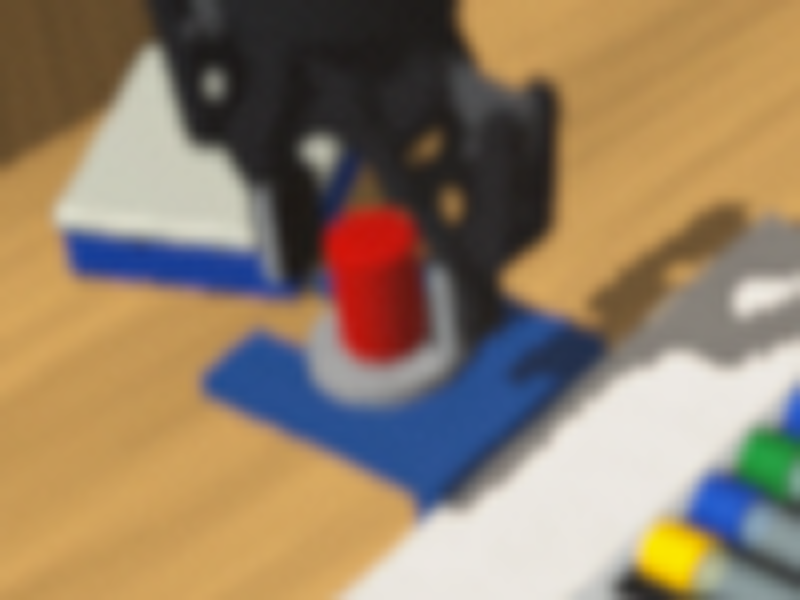

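The pin stands with its collar flat on the plate and the fingers are clear on both sides. I retreat straight up, then back away.

Request:
drive_tool([
  [0,0,-0.004],
  [0,0,-0.014],
  [0,0,-0.03],
  [0,0,-0.05],
  [0,0,-0.075],
  [0,0,-0.1],
  [0,0,-0.12],
  [-0.02,0,-0.13],
  [-0.05,0,-0.13],
  [-0.08,0,-0.13],
], turn=[0,0,0,0,0,0,0,0,0,0])

```text
clock: 13.48
ee_pos: [0.616, 0.079, 0.2328]
eef_rot: [3.142, -0.002, 0.166]
force: [0.4, 0.2, -0.2]
finger_gap: 0.7
```

Request:
drive_tool([
  [-0.03,0.02,0],
  [-0.06,0.06,0],
  [-0.09,0.1,0],
  [-0.12,0.14,0],
  [-0.15,0.18,0],
  [-0.17,0.22,0],
  [-0.18,0.25,0],
  [-0.18,0.26,0],
  [-0.18,0.26,0],
], turn=[0,0,0,0,0,0,0,0,0])

```text
clock: 14.6
ee_pos: [0.4823, -0.2071, 0.232]
eef_rot: [3.141, -0.001, 0.165]
force: [0.3, 0.4, -0.4]
finger_gap: 0.703
```

```bash
python3 - <<'E'
from h import *
shift([.5,0,.2])
for n,(u,v) in (("side",(260,190)),("top",(280,190))):
    im=viewer.read_camera(n); print(blobs(im,(0,150,90),(6,255,255))[0]);cv2.imwrite(f"pics/{n}8.png",cv2.resize(im[v-80:v+80,u-105:u+105],None,fx=3.7,fy=3.7,interpolation=cv2.INTER_CUBIC)[:,:,::-1])
E
```

```text
t 14.6 pos [ 0.4823 -0.2071  0.232 ] yaw [ 1.7999e+02 -4.0000e-02  9.4500e+00] F [ 0.3  0.4 -0.4] gap 0.06
shift [ 0.0514 -0.2014  0.032 ]
[([205, 169, 13, 19, 184], [211.3, 177.7])]
[([239, 140, 11, 14, 99], [244.1, 145.2])]
```

View pics/side8.png

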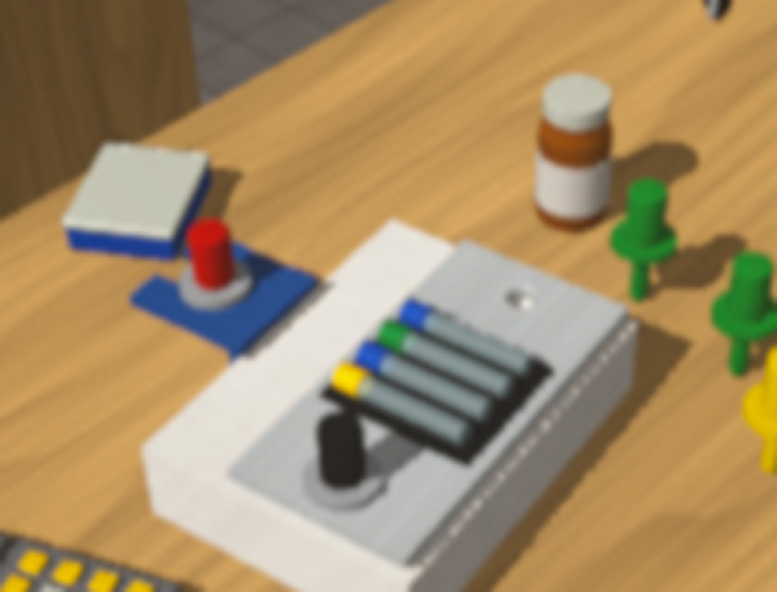

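View pics/top8.png

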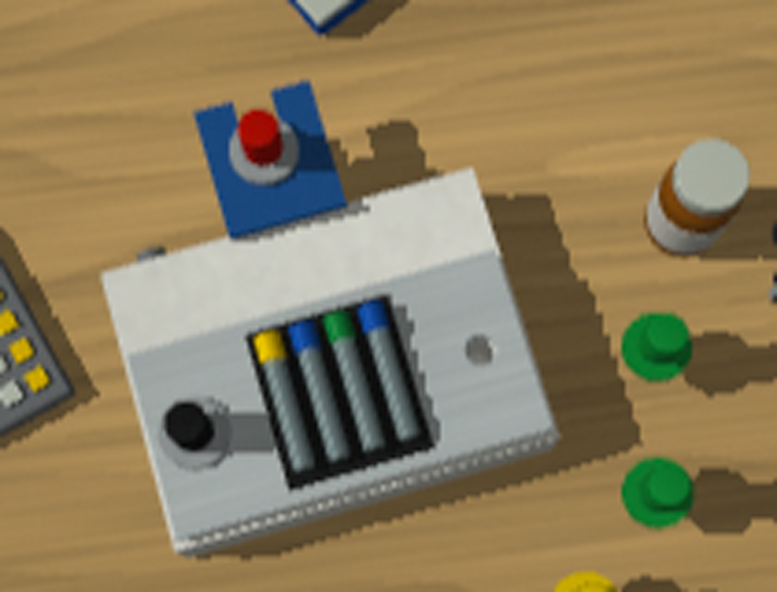

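Both views show the red pin upright in the slot with its collar flat (top crop (262,148), side crop (213,265)). The red bore is empty, and the black pin, bottle and look-alikes are unmoved.

```bash
python3 - <<'E'
from cell import robot
print(robot.close_job())
E
```

```text
the job is handed in; nothing more can be done
None
```

The red pin is parked upright in the blue bracket's notch, hanging by its collar, and the job was handed in at about 14.7 s. I drew it straight up out of its bore, carried it over the tubes and lowered the shank into the slot from above. I pressed until the collar touched the plate (up to about 12 N), eased off, opened the fingers and backed away.

- **Last checks:** both cameras show the pin upright with its collar flat on the plate and the red bore empty. The black pin, the bottle and the green and yellow look-alikes look unmoved. The wrist force reads near zero, with the gripper well clear.
- **What disagreed:** the two cameras put the notch up to about 8 mm apart in x. I settled this with the given bore-to-notch geometry and a close look before lowering the shank. The pin ended about 3 mm from the top-camera estimate, inside the slot, and no side load showed as the shank entered.

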